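Catch the supply trolley on the sloping rail

ROBOT

A 6-joint arm with a two-finger parallel gripper is mounted at the origin on the work surface. World frame = base frame: x ahead of the robot, y to its left, z up, the work surface at z = 0. Lengths are in m, angles in rad, forces in N, time in s.
With the tool pointing down it reaches from about 0.35 to 0.975 m from the base axis. Payload 4.9 kg.
Tool frame: the origin (TCP) lies midway between the tips of the shut fingers; the grasp point (between the pads) lies 19 mm behind it (ctrl.hold_point_z is the distance from the TCP to the grasp point, in m); z points along the fingers, y is the line along which they close (so a half turn about z gives the same grasp; the last joint's range is limited). The gripper opens to 85 mm and grips with 20 to 120 N. Pads are 22 mm wide; open, the fingers measure 114 mm over their backs; the gripper's body (76 mm by 85 mm) begins 54 mm behind the grasp point. The pads swing forward as they close: fully open they stand 13 mm farther back than shut.
Start: joints at [-0.119, 0.053, 1.613, -0, 1.476, -0.119], TCP at [0.625, 0, 0.231] pointing down, gripper open.
Joint ranges: [-3.01, 3.01], [-1.01, 2.22], [0.06, 2.58], [-1.02, 4.17], [0.09, 2.62], [-3.14, 3.14]. Speed limits (rad/s): [2.57, 2.57, 3.14, 3.14, 3.14, 3.14].

INTERFACE

Orientations are given as a rotation vector (axis times angle).
In Python, from station import status, viewer, finish_job, ctrl gives the robot as it stands.
- The arm moves only by the shell command python3 -m jog 'ROWS' [FORCE]. ROWS is JSON, a list of rows, each a list of 7 numbers: the turn, a rotation vector about the tool's x, y, z each as a share of 5 degrees, from -1 to 1, then the shift along the tool's x, y, z each as a share of 30 mm, from -1 to 1, then the opening, from -1 (shut) to 1 (fully open). A call has 1 to 5 rows; each row shifts and turns the commanded pose from where the row before left it, along the tool's axes as they then stand; what a row does not reach is not made up. A row lasts 1/8 s, in which the tool goes at most 62.5 mm and 10.7 degrees, less where a joint would pass 70% of its speed; a pose out of reach is approached as far as the arm can. A call with a number of a shift or a turn outside -1 to 1 is refused whole. A call with a gripper value outside its range is refused whole. The fingers move at their own pace and stop on an object; FORCE is the grip in N (left out, the last holds). Time passes only in rows, so rows that do not move let the fingers close. It gives the time, the measured TCP pose, the force, the opening and the grip force at its end, in the units of the state.
- status.get_obs(): the state, without advancing time (a new reading comes with each control period).
- viewer.get_image(name): name is "scene" or "side" or "wrist"; returns a dict with "img" (480x640x3 uint8, red, green, blue), "fovy" (degrees; the focal length in pixels is half the picture's height over the tangent of half this angle, whatever the lens; pixels are square), "cx", "cy" (the principal point, pixels), "rvec" (rotation vector, rad) and "tvec" (3), from world to camera coordinates, as OpenCV has them. Camera axes: x right, y down, z forward; pixel columns grow to the right and rows downward; lengths in m; the calibration is good to about 2 mm. A picture is of the moment at which its call begins. There is no depth.
- finish_job(): hands the job in; it is judged then, once.
The state is a dict: "t": time; "q": joint angles; "dq": joint speeds; "effort": joint torques, N m; "tool_pos": TCP position; "tool_rot": TCP orientation; "contact_force": force on the tool from outside, world axes, zero at the start; "wrist_torque": the same for the moment, N m; "opening": finger opening in m; "grip_force": force on a finger pad.
Only numpy, scipy, OpenCV 4.12 (cv2) and the standard library are available. Lean on these libraries where they do the work, as an engineer would, in place of code of your own. Each camera call takes 0.05 s, during which the arm holds its last target. There are 200 camera calls.

TASK

Draw the red bolt to let the blue supply trolley roll off down the sloping rail, and keep your hands off it until its front edge is past the yellow strip. Then catch its orange handle and brake it gently, so that the tall bottle standing on it does not tip and the trolley never reaches the rubber buffer, and bring it to a stop with its front edge in the green strip. Finish while still holding it there by the handle, without touching the bottle and without disturbing the other things on the table.

Things in the scene. Friction and masses are not known exactly. Their poses are not given: they have to be found in the camera images.
- rail: Fixed sloping rail, two aluminium bars 680 mm long on grey feet 100 mm wide. Origin on the table under it. x axis: level along the rail, downhill (to the robot's left); y axis: level across it to the robot's side, where bolt tab and handle are; z up. Bar tops are 60 mm above the table at x = 0 and fall 33 mm per metre of x.
- yellow (a point): Centre of the yellow strip (10 mm wide, across both bars and on the table beside them), at rail x = -60 mm, height of the bar tops. The trolley's front edge is over it when the trolley's origin is at rail x = -120 mm.
- green (a point): Centre of the green strip (100 mm long, rail x 140 to 240 mm, on both bars and the table beside them), at rail x = 190 mm, height of the bar tops. The trolley's front edge is in it when the trolley's origin is at rail x 80 to 180 mm (130 in the middle).
- buffer (a point): Face of the black rubber buffer at the rail's low end, rail x = 345 mm. The trolley's front edge meets it when the trolley's origin is at rail x = 285 mm; keep the origin below 270 mm.
- trolley: Blue four-wheeled trolley that can only roll along the rail, staying level, axes as the rail's; 0.5 kg nominal (varies 25 %) plus bottle. Drag about 0.75 N per m/s: starts at 0.3 m/s2, tends to 0.3 m/s, time constant 1 s. Origin: centre of the deck's underside, 24 mm above the bar tops, at rail x = -240 mm at the start. Deck 120 mm long (front edge 60 mm ahead of origin), y -55 to 35 mm.
- handle (a point): Grip point of the trolley's orange handle, an upright bar 70 mm long along the rail, 18 mm thick across it (y), its top 25 mm above this point. The point is 85 mm in y and 43 mm up from the trolley's origin, mid-length. 41 mm are free between handle and deck. Steel arms that carry it lie 35 mm below this point.
- bolt (a joint): Steel release bolt that slides along the rail's +y, towards the robot: 0 m shut, 0.045 m fully drawn. Its tongue stands in front of the trolley, which comes free at about 0.020 m. It stays where it is left; it moves at about 2 N.
- bolt_tab (a point): Upper part of the bolt's red upright tab: 40 mm along the rail, 12 mm thick across it (y), top 20 mm above this point and 72 mm above the table. At rail x = -20, y = 165 mm with the bolt shut; moves with the bolt. Pull or push it in the rail's +y.
- bottle: Tall slim green glass bottle, 190 mm high, 36 mm thick on a foot of only 25 mm, nominal 0.22 kg, loose on the trolley's deck 10 mm off the trolley's origin in -y. Origin at the centre of its foot, z up its axis. It tips when the trolley is jerked: over about 1.2 m/s2 for some time, or a sudden change of speed over about 0.13 m/s.
- jar: Jar with an orange cap, 70 mm wide, 100 mm high, beside the rail. Origin under its centre. Leave alone.
- can: Blue can, 66 mm wide, 120 mm high, beside the rail. Origin under its centre. Leave alone.
- soap_box: Cardboard box 70 x 110 x 140 mm, to the robot's right. Origin under its centre. Leave alone.
There are look-alikes about, which are no part of the job. Of the things that look like the bottle, the middle-sized one is meant.

How it is judged:
On the way, in this order (a step that is already met when the one before it is completed fails the run):
1. the red bolt is drawn (value of joint bolt above 0.019 m), for 0.05 s.
2. the trolley rolls by itself, untouched, past the yellow strip (x of trolley in the frame of rail above -0.13 m and linear speed of trolley above 0.1 m/s and contact force between each of the arm, the fingers and trolley below 0.05 N), for 0.05 s.
3. the trolley is stopped and held with its front edge in the green strip (x of trolley in the frame of rail between 0.07 and 0.19 m and linear speed of trolley below 0.02 m/s and contact force between the fingers and trolley above 0.08 N), for 2 s.
At the end, for the whole second after the job is handed in: The trolley stands still (under 0.02 m/s), held by the fingers (contact over 0.08 N), its front edge inside the green strip (10 mm of tolerance at each end), with the bottle upright (within 0.1 rad) and still on the deck (within 40 mm of the trolley's origin) (all of step 3 and angle between bottle's own z axis and vertical below 0.1 rad and horizontal distance between bottle and trolley below 0.04 m and linear speed of bottle below 0.03 m/s); the arm keeps its last pose, push and grip.
It fails at once if the trolley is touched before its front edge passes the yellow strip (x of trolley in the frame of rail below -0.135 m and contact force between any of the arm, the fingers and trolley above 0.3 N).
It fails at once if the trolley runs on to the buffer at the end of the rail (x of trolley in the frame of rail above 0.27 m).
It fails at once if the bottle tips (angle between bottle's own z axis and vertical above 0.2 rad).
It fails at once if the robot touches the bottle (contact force between any of the arm, the fingers and bottle above 0.3 N).
It fails at once if another thing on the table is disturbed (distance of any of jar, can, soap_box from where it was at the start of the episode above 0.03 m).
It also fails if it takes over 38 s, if anything falls off the work surface, if the arm or the gripper's body presses on something with over 40 N, if the wrist force passes 120 N, or if a joint passes its speed limit or range.

## Working session

There is one attempt and no reset: what is moved stays moved. The work goes in short steps, Python scripts to look and compute and a shell command to move; the robot and the scene stay as the last step left them, time stands still between calls to the robot, and variables do not carry over. Pictures are saved under pics/ and viewed, at most 10 in all, crops included, and the job is handed in when it is done.

```bash
mkdir -p pics; ls; cat > h.py <<'E'
import cv2,numpy as np
from station import status,viewer
def snap(n,f):
    d=viewer.get_image(n); np.savez('pics/'+f+'.npz',**d); cv2.imwrite('pics/'+f+'.png',d['img'][:,:,::-1]); return d
def load(f): return np.load('pics/'+f+'.npz')
def cam(d):
    R=cv2.Rodrigues(np.array(d['rvec'],float))[0]; fl=240/np.tan(np.radians(float(d['fovy']))/2); return R,np.array(d['tvec'],float).ravel(),fl,float(d['cx']),float(d['cy'])
def ray(d,u,v):
    R,t,f,cx,cy=cam(d); return -R.T@t, R.T@np.array([(u-cx)/f,(v-cy)/f,1])
def onz(d,u,v,z):
    c,r=ray(d,u,v); return c+r*(z-c[2])/r[2]
def proj(d,p):
    R,t,f,cx,cy=cam(d); q=R@np.array(p)+t; return np.round([cx+f*q[0]/q[2],cy+f*q[1]/q[2]],1)
E
python3 - <<'E'
from h import *
for n in ("scene","side"):
    d=snap(n,n+'0'); print(n,ray(d,320,240),d['fovy'])
o=status.get_obs();print(o['t'],o['tool_pos'],o['tool_rot'],o['opening'])
E
```

```text
pics
scene (array([ 0.94586346, -0.72738703,  0.93728361]), array([-0.30930809,  0.60711796, -0.73197228])) 57.37662429999998
side (array([0.19992027, 0.9846    , 0.75200216]), array([ 0.31670375, -0.81210753, -0.4903212 ])) 57.465762597779744
0.1 [6.24443720e-01 7.07349737e-05 2.30179312e-01] [-2.22037025e+00 -2.22043932e+00  1.81069053e-03] 0.08528305686687418
```

View pics/scene0.png

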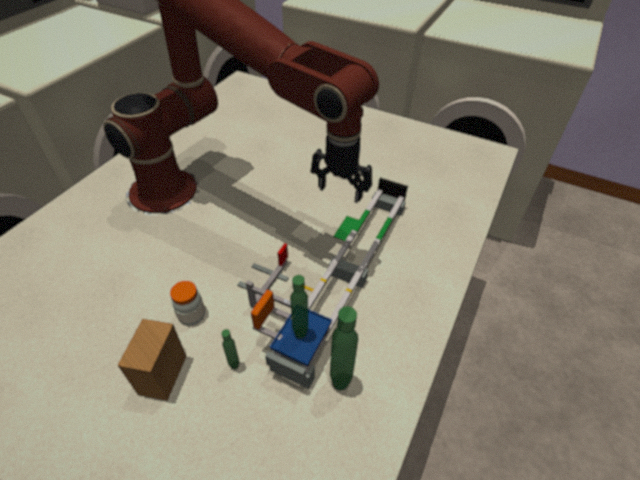

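View pics/side0.png

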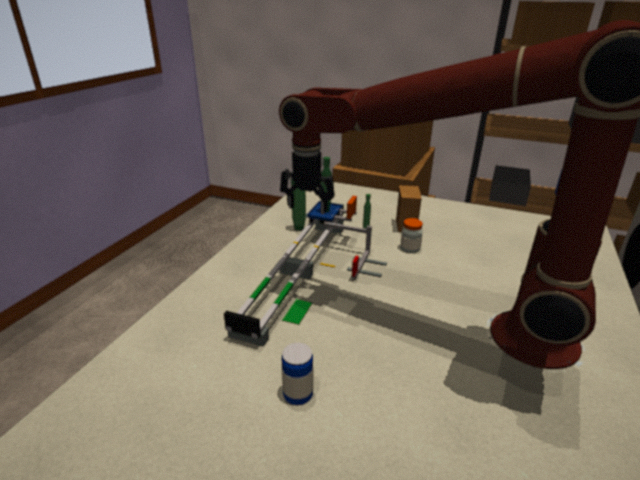

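Candidates seen in the scene view for the bottle: small (230,350), middle-sized on the trolley (299,310), large (344,350). I choose the one on the trolley. The red tab is at (283,253), the orange handle at (262,310) (the jar cap at (184,292) is also orange), and the green patch at (350,228). In the side view the can is at (297,375). Next I measure and take one close crop.

```bash
python3 - <<'E'
from h import *
def blobs(d,lo,hi,lo2=None,hi2=None,mn=25):
    hsv=cv2.cvtColor(d['img'],cv2.COLOR_RGB2HSV); m=cv2.inRange(hsv,lo,hi)
    n,l,s,c=cv2.connectedComponentsWithStats(m)
    return [(np.round(c[i],1).tolist(),s[i].tolist()) for i in range(1,n) if s[i][4]>=mn]
for n in('scene0','side0'):
    d=load(n);print(n)
    print('red0',[b for b in blobs(d,(0,200,120),(4,255,255))],'red',[b for b in blobs(d,(172,150,120),(180,255,255))])
    print('or',blobs(d,(5,190,140),(14,255,255)))
    print('green',blobs(d,(50,190,70),(70,255,255)))
    print('yel',blobs(d,(18,140,140),(32,255,255),mn=6))
    print('blue',blobs(d,(105,150,60),(125,255,255)))
d=load('scene0');c=d['img'][170:420,150:440,::-1];cv2.imwrite('pics/c1.png',cv2.resize(c,None,fx=2.3,fy=2.3,interpolation=cv2.INTER_CUBIC))
E
```

```text
scene0
red0 [] red []
or [([182.7, 291.2], [171, 282, 25, 20, 376]), ([261.4, 302.3], [252, 290, 20, 25, 171])]
green [([347.9, 223.8], [341, 218, 15, 14, 46])]
yel [([323.3, 279.8], [321, 279, 5, 3, 10]), ([308.3, 288.1], [305, 286, 8, 5, 23]), ([348.8, 289.9], [347, 289, 5, 3, 10])]
blue [([302.1, 339.0], [271, 311, 59, 54, 1405])]
side0
red0 [] red []
or [([351.7, 199.3], [348, 196, 8, 8, 30]), ([412.9, 222.2], [404, 218, 18, 9, 117])]
green [([260.1, 287.8], [252, 279, 17, 19, 71]), ([283.5, 292.8], [276, 283, 16, 21, 89]), ([297.1, 311.2], [284, 301, 27, 22, 321])]
yel [([327.3, 264.6], [321, 263, 14, 4, 25])]
blue [([324.9, 211.2], [309, 203, 32, 16, 233]), ([296.9, 365.7], [283, 359, 29, 13, 148])]
```

View pics/c1.png

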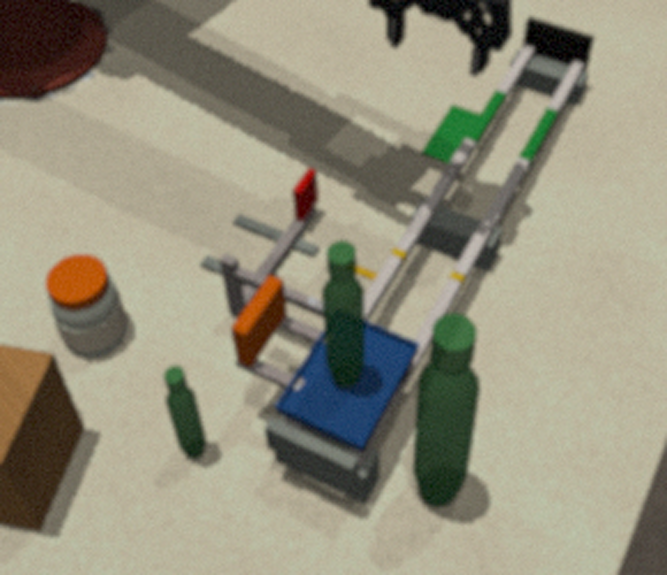

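Crop shows: middle-sized bottle on the blue deck, red tab on an L-shaped bolt whose tongue crosses before the trolley; handle on robot side; yellow marks on both bars and the table. Casting rays now.

```bash
python3 - <<'E'
from h import *
s=load('scene0');e=load('side0')
g1=onz(e,260.1,287.8,.0537);g2=onz(e,283.5,292.8,.0537);gm=(g1+g2)/2
y1=onz(s,323.3,279.8,.062);y2=onz(s,348.8,289.9,.062);ym=(y1+y2)/2
print('green',g1,g2,gm,'yel',y1,y2,ym,'dist(250)',np.linalg.norm(gm-ym))
ux=(gm-ym)[:2];ux/=np.linalg.norm(ux);print('yaw',np.degrees(np.arctan2(ux[1],ux[0])), 'bar gaps',np.linalg.norm(g1-g2),np.linalg.norm(y1-y2))
uy=np.array([-ux[1],ux[0]]);O=((gm[:2]-190e-3*ux)+(ym[:2]+60e-3*ux))/2;print('O',O,'uy',uy)
P=lambda x,y,z:np.r_[O+ux*x+uy*y,z]
def m(d,lo,hi,roi):
    hsv=cv2.cvtColor(d['img'],cv2.COLOR_RGB2HSV).astype(int);k=(hsv[...,0]+10)%180
    q=(k>=lo)&(k<=hi)&(hsv[...,1]>150)&(hsv[...,2]>60);a,b,c,f=roi;w=np.zeros_like(q);w[b:f,a:c]=1;ys,xs=np.nonzero(q&w);return np.round([xs.mean(),ys.mean(),xs.min(),xs.max(),ys.min(),ys.max()],1)
def tri(a,b):
    (c1,r1),(c2,r2)=ray(s,*a),ray(e,*b);t=np.linalg.lstsq(np.c_[r1,-r2],c2-c1,rcond=None)[0];A=c1+t[0]*r1;B=c2+t[1]*r2;return (A+B)/2,np.linalg.norm(A-B)
loc=lambda p:np.round([(p[:2]-O)@ux,(p[:2]-O)@uy,p[2]],4)
rs=m(s,5,15,(272,240,295,270));re=m(e,0,15,(345,250,365,280));print('red',rs,re);p,g=tri(rs[:2],re[:2]);print(p,g,loc(p),'expect -.02,.165,.052')
hs=m(s,15,26,(248,285,280,332));he=m(e,15,26,(340,190,362,222));print('or',hs,he);p,g=tri(hs[:2],he[:2]);print(p,g,loc(p),'exp -.24,.085,.135')
for n,q in dict(tab=P(-.02,.165,.052),handle=P(-.24,.085,.135),buf=P(.345,0,.07),deckfl=P(-.18,-.055,.1),deckfr=P(-.18,.035,.1),green=P(.19,0,.054)).items(): print(n,np.round(q,3),proj(s,q),proj(e,q))
print('can',onz(e,297,395,0.0),loc(onz(e,297,395,0)),'jar',loc(onz(s,184,292,.1)),'box',loc(onz(s,150,340,.14)))
E
```

```text
green [0.70405162 0.13688138 0.0537    ] [0.63525544 0.13354541 0.0537    ] [0.66965353 0.13521339 0.0537    ] yel [ 0.64696418 -0.11833811  0.062     ] [ 0.71678967 -0.11628984  0.062     ] [ 0.68187693 -0.11731398  0.062     ] dist(250) 0.2529592374484333
yaw 92.77119601459049 bar gaps 0.06887700947699946 0.06985553162916719
O [ 0.67890783 -0.05597428] uy [-0.99883057 -0.04834764]
red [282.2 254.1 278.  286.  244.  264. ] [354.8 265.  352.  358.  256.  275. ]
[ 0.50370782 -0.08251203  0.04596797] 0.00041657351731699783 [-0.018   0.1763  0.046 ] expect -.02,.165,.052
or [262.2 308.4 252.  273.  289.  328. ] [351.1 206.4 347.  356.  196.  218. ]
[ 0.58929783 -0.29921677  0.13027552] 0.0007785147505408868 [-0.2386  0.1013  0.1303] exp -.24,.085,.135
tab [ 0.515 -0.084  0.052] [285.4 254.5] [351.4 262.3]
handle [ 0.606 -0.3    0.135] [268.4 310.4] [346.7 204.2]
buf [0.662 0.289 0.07 ] [389.2 187. ] [244.9 320.4]
deckfl [ 0.743 -0.233  0.1  ] [337.9 321.6] [301.6 214.8]
deckfr [ 0.653 -0.237  0.1  ] [301.7 307. ] [326.9 218.8]
green [0.67  0.134 0.054] [371.  222.9] [271.9 289.9]
can [0.48092005 0.39152315 0.        ] [0.4565 0.1761 0.    ] jar [-0.261   0.3019  0.1   ] box [-0.4088  0.2648  0.14  ]
```

```bash
python3 -m jog '[[0,0,-0.56,-0.52,-0.82,0,0.2],[0,0,0,-0.52,-0.82,0.2,0.2],[0,0,0,-0.52,-0.82,0.2,0.2],[0,0,0,-0.52,-0.82,0.2,0.2],[0,0,0,-0.52,-0.82,0.2,0.2]]' 20; python3 -m jog '[[0,0,0,0,0,0,0.2]]'; python3 -c "
from h import *
d=snap('wrist','w1');print(ray(d,320,240),status.get_obs()['opening'])
for n,q in dict(tab=(.505,-.0844,.072),handle=(.596,-.3,.155)).items(): print(n,proj(d,q))"
```

```text
t: 0.72
tool_pos: [0.504, -0.0831, 0.2065]
tool_rot: [-2.166, -2.275, 0.001]
contact_force: [0.1, -0.3, -0.4]
opening: 0.051
grip_force: 0.0
t: 0.85
tool_pos: [0.5036, -0.0832, 0.2061]
tool_rot: [-2.168, -2.272, 0.001]
contact_force: [-0.6, -0.1, -0.4]
opening: 0.0512
grip_force: 0.0
(array([0.5003048 , 0.00206529, 0.34831024]), array([ 0.00589575, -0.32220225, -0.94668537])) 0.051363877230942004
tab [324.3 231. ]
handle [430.8 540.4]
```

View pics/w1.png

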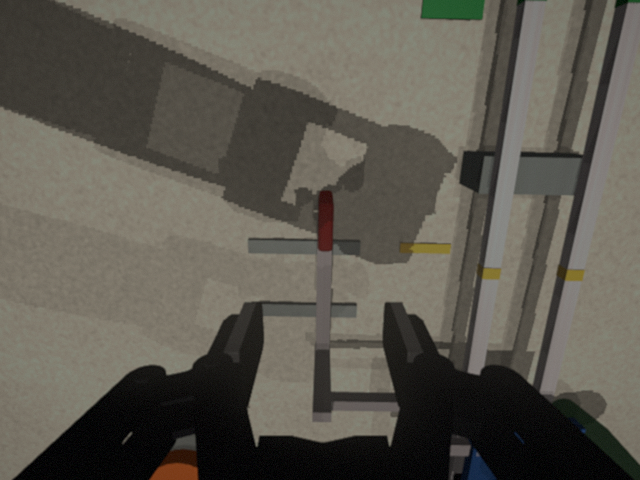

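Wrist view: red tab at (326,220), yellow on bars (490,273),(571,275) and table (425,248), green on the bars begins at about row 3 and table green (453,8..18). The rail is parallel to the tool's x axis within a degree or so.

```bash
python3 - <<'E'
from h import *
d=load('w1');hsv=cv2.cvtColor(d['img'],cv2.COLOR_RGB2HSV)
m=((hsv[...,0]>172)|(hsv[...,0]<5))&(hsv[...,1]>150)&(hsv[...,2]>60);m[:150]=0;m[300:]=0
ys,xs=np.nonzero(m);print('red',xs.mean(),xs.min(),xs.max(),ys.min(),ys.max())
k=cv2.inRange(hsv,(18,120,100),(32,255,255));n,l,s,c=cv2.connectedComponentsWithStats(k)
for i in range(1,n):
    if s[i][4]>40:print('yel',c[i],s[i])
g=cv2.inRange(hsv,(50,150,40),(75,255,255))
cols=[(u,np.nonzero(g[:60,u])[0].max()) for u in range(640) if g[:60,u].any()]
print([c for c in cols][::6])
# bar edges: bright rows
gr=cv2.cvtColor(d['img'],cv2.COLOR_RGB2GRAY)
print('tab top ends',onz(d,xs.mean(),ys.min(),.072),onz(d,(326),ys.max(),.072))
for v,z in ((60,.056),(220,.061),(330,.065)):
    print(v,gr[v,470:640:3].tolist())
E
```

```text
red 325.38058252427186 319 331 204 249
yel [430.19088319 248.01994302] [409 244  42   9 351]
yel [490.83333333 273.43103448] [482 268  19  11 174]
yel [574.32258065 274.94086022] [565 270  19  11 186]
[(422, np.int64(16)), (428, np.int64(16)), (434, np.int64(17)), (440, np.int64(17)), (446, np.int64(17)), (452, np.int64(17)), (458, np.int64(17)), (464, np.int64(17)), (470, np.int64(17)), (476, np.int64(17)), (482, np.int64(7)), (632, np.int64(0)), (638, np.int64(0))]
tab top ends [ 0.50482987 -0.06294206  0.072     ] [ 0.50709806 -0.09926365  0.072     ]
60 [125, 127, 123, 114, 105, 102, 105, 103, 54, 68, 75, 79, 79, 53, 46, 62, 126, 125, 126, 129, 126, 126, 127, 123, 126, 125, 124, 121, 121, 125, 114, 97, 97, 98, 95, 49, 60, 74, 74, 76, 74, 120, 121, 122, 115, 44, 42, 36, 69, 120, 117, 120, 121, 118, 116, 120, 121]
220 [54, 79, 78, 79, 80, 66, 48, 105, 134, 136, 136, 133, 136, 128, 132, 129, 128, 123, 124, 115, 106, 107, 103, 102, 57, 73, 79, 78, 77, 117, 123, 128, 129, 62, 45, 39, 85, 131, 131, 130, 129, 128, 127, 124, 124, 124, 123, 125, 125, 127, 123, 123, 125, 124, 123, 124, 121]
330 [53, 66, 126, 127, 127, 130, 131, 124, 129, 126, 126, 127, 114, 98, 101, 106, 66, 79, 80, 79, 80, 128, 130, 125, 127, 63, 51, 44, 111, 126, 128, 126, 129, 125, 123, 119, 123, 124, 123, 120, 124, 121, 127, 123, 128, 127, 124, 123, 122, 124, 121, 124, 119, 120, 126, 126, 123]
```

```bash
python3 - <<'E'
from h import *
d=load('w1');s=load('scene0')
print('yel bars',onz(d,490.8,273.4,.062),onz(d,574.3,274.9,.062),'table',onz(d,430,248,.0))
print('tab',onz(d,325.4,226,.072)); 
print('green tab corner x=140',onz(d,422,17,0),onz(d,476,17.5,0))
e=load('side0');hsv=cv2.cvtColor(e['img'],cv2.COLOR_RGB2HSV)
for r in((252,279,269,299),(276,283,292,304)):
    a,b,c,f=r;k=cv2.inRange(hsv[b:f,a:c],(45,120,40),(75,255,255));y,x=np.nonzero(k);L=np.polyfit(y+b,x+a,1)
    p=onz(e,np.polyval(L,b),b,.0521+.003),;q=onz(e,np.polyval(L,f),f,.0521);v=p[0]-q;print(np.degrees(np.arctan2(v[1],v[0]))%180)
w=np.array(status.get_obs()['tool_rot']);print(cv2.Rodrigues(w)[0][:,0])
E
```

```text
yel bars [ 0.6463378  -0.11815277  0.062     ] [ 0.71649601 -0.11619673  0.062     ] table [ 0.61223683 -0.11971494  0.        ]
tab [ 0.50569637 -0.08033854  0.072     ]
green tab corner x=140 [0.57748745 0.08044455 0.        ] [0.62176019 0.08213664 0.        ]
92.57377876609362
93.74469400266466
[-4.77114374e-02  9.98861037e-01  4.96532789e-04]
```

```bash
python3 -m jog '[[0,0,0,-0.71,0.55,-0.3,0.2],[0,0,0,-0.71,0.55,-0.3,0.2],[0,0,0,-0.71,0.55,0,0.2],[0,0,0,-0.71,0.55,0,0.2],[0,0,0,-0.71,0.55,0,0.2]]' | head -2; python3 -m jog '[[0,0,0,0,0,0,0.2]]'|head -2; python3 -c "
from h import *
d=snap('wrist','w2')
hsv=cv2.cvtColor(d['img'],cv2.COLOR_RGB2HSV);k=cv2.inRange(hsv,(4,170,80),(16,255,255));n,l,s,c=cv2.connectedComponentsWithStats(k)
print([(c[i],s[i]) for i in range(1,n) if s[i][4]>60]);print(proj(d,(.592,-.3016,.16)))"
```

```text
t: 1.52
tool_pos: [0.5943, -0.1851, 0.2253]
t: 1.65
tool_pos: [0.5941, -0.1855, 0.225]
[(array([ 74.8575172 , 375.92924992]), array([  40,  348,   71,   57, 3053], dtype=int32)), (array([311.04249839, 405.15196394]), array([ 300,  371,   24,   71, 1553], dtype=int32))]
[311.4 416.2]
```

View pics/w2.png

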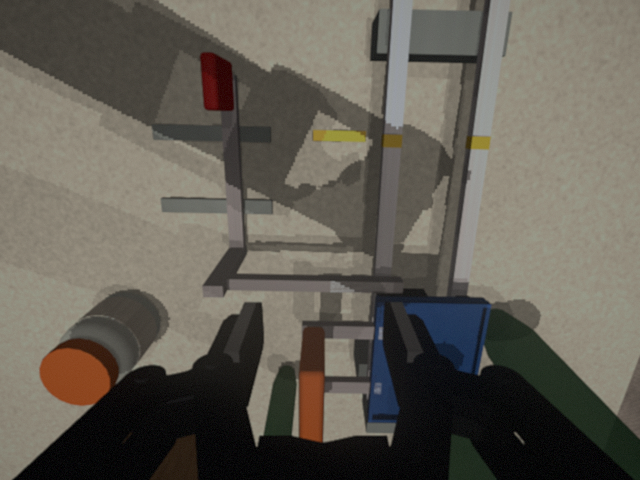

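Wrist view over the trolley: orange handle top at (311,375..441), blue deck (430,360), tongue across at row 284, red tab (217,80), yellow on bars (392,141),(480,142).

```bash
python3 - <<'E'
from h import *
d=load('w2');hsv=cv2.cvtColor(d['img'],cv2.COLOR_RGB2HSV);k=cv2.inRange(hsv,(4,150,60),(16,255,255))
for v in (340,375,390,405,420,435):
    x=np.nonzero(k[v,280:340])[0]+280;a,b=onz(d,x.min()-.5,v,.16),onz(d,x.max()+.5,v,.16);print(v,x.min(),x.max(),np.round((a+b)/2,4),'w',np.round(b[0]-a[0],4))
print('yel',onz(d,392.5,141,.062),onz(d,480.5,142,.062))
for v in(310,320): print(onz(d,378,v,.1))
E
```

```text
Traceback (most recent call last):
ValueError: zero-size array to reduction operation minimum which has no identity
```

```bash
python3 - <<'E'
from h import *
d=load('w2');hsv=cv2.cvtColor(d['img'],cv2.COLOR_RGB2HSV);k=cv2.inRange(hsv,(4,150,60),(16,255,255))
for v in (375,390,405,420,435):
    x=np.nonzero(k[v,280:340])[0]+280;a,b=onz(d,x.min()-.5,v,.16),onz(d,x.max()+.5,v,.16);print(v,x.min(),x.max(),np.round((a+b)/2,4),'w',np.round(b[0]-a[0],4))
print('yel',onz(d,392.5,141,.062),onz(d,480.5,142,.062))
E
```

```text
375 300 323 [ 0.5908 -0.2667  0.16  ] w 0.0161
390 300 323 [ 0.5912 -0.279   0.16  ] w 0.0164
405 300 322 [ 0.5914 -0.2918  0.16  ] w 0.0159
420 300 322 [ 0.5919 -0.305   0.16  ] w 0.0162
435 300 321 [ 0.592  -0.3186  0.16  ] w 0.0157
yel [ 0.64657262 -0.11844586  0.062     ] [ 0.71648002 -0.11584293  0.062     ]
```

```bash
python3 -m jog '[[0,0,0.13,0.88,-0.71,0.7,0.2],[0,0,0,0.88,-0.71,1,0.2],[0,0,0,0.88,-0.71,1,0.2],[0,0,0,0.88,-0.71,1,0.2],[0,0,0,0,0,0,0.2]]'
```

```text
t: 2.33
tool_pos: [0.4994, -0.0799, 0.1106]
tool_rot: [-2.172, -2.261, 0.005]
contact_force: [1.0, -0.2, 0.3]
opening: 0.0512
grip_force: 0.0
```

```bash
python3 -m jog '[[0,0,0,-0.1,0.2,1,0.2],[0,0,0,0,0,1,0.2],[0,0,0,0,0,0.35,0.2],[0,0,0,0,0,0,0.2]]'; python3 -c "
from h import *
snap('wrist','w3');cv2.imwrite('pics/w3c.png',load('w3')['img'][150:,120:560,::-1])"
```

```text
t: 2.82
tool_pos: [0.5098, -0.0858, 0.0441]
tool_rot: [-2.179, -2.263, -0.0]
contact_force: [-0.7, 0.3, -0.0]
opening: 0.0512
grip_force: 0.0
```

View pics/w3c.png

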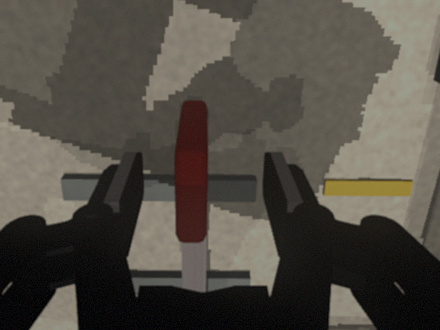

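```bash
cat > tr.py <<'E'
from h import *
import sys
def bx(n):
    d=viewer.get_image(n);t=status.get_obs()['t'];hsv=cv2.cvtColor(d['img'],cv2.COLOR_RGB2HSV)
    k=cv2.inRange(hsv,(100,120,40),(128,255,255)); 
    if n=='side': k[330:]=0
    m,l,s,c=cv2.connectedComponentsWithStats(k)
    if m<2: return print(n,'none')
    i=1+np.argmax(s[1:,4]);p=onz(d,*c[i],.098);print(n,'t',t,'deck',np.round(p,4),s[i][4],'railx',np.round((p[:2]-[.672,-.057])@[-.0366,.9993],4))
for n in sys.argv[1:]: bx(n)
o=status.get_obs();print(o['t'],np.round(o['tool_pos'],4),np.round(o['opening'],4),'hand railx',round(float((o['tool_pos'][:2]-np.array([.672,-.057]))@[-.0366,.9993]),4))
E
python3 -m jog '[[0,0,0,0,-0.6,0,0.2],[0,0,0,0,-0.5,0,0.2],[0,0,0,0,0,0,0.2]]'; python3 tr.py scene side; python3 - <<'E'
from h import *
d=snap('wrist','w4');hsv=cv2.cvtColor(d['img'],cv2.COLOR_RGB2HSV)
m=((hsv[...,0]>172)|(hsv[...,0]<5))&(hsv[...,1]>150)&(hsv[...,2]>60);ys,xs=np.nonzero(m);print('tab',xs.mean(),ys.mean(),onz(d,xs.mean(),ys.mean(),.065))
d=load('w3');hsv=cv2.cvtColor(d['img'],cv2.COLOR_RGB2HSV)
m=((hsv[...,0]>172)|(hsv[...,0]<5))&(hsv[...,1]>150)&(hsv[...,2]>60);ys,xs=np.nonzero(m);print('was',xs.mean(),onz(d,xs.mean(),ys.mean(),.065))
E
```

```text
t: 3.25
tool_pos: [0.4763, -0.0872, 0.0446]
tool_rot: [2.179, 2.261, 0.001]
contact_force: [-0.1, 0.6, 0.4]
opening: 0.0513
grip_force: 0.0
scene t 3.3 deck [ 0.692  -0.3079  0.098 ] 1558 railx -0.2515
side t 3.35 deck [ 0.6828 -0.2916  0.098 ] 311 railx -0.2349
3.35 [ 0.4769 -0.0872  0.0445] 0.0508 hand railx -0.0231
tab 373.37783251231525 336.88275862068963 [ 0.49619613 -0.08134016  0.065     ]
was 310.37507146941107 [ 0.50522202 -0.07859478  0.065     ]
```

```bash
python3 -m jog '[[0,0,0,0,-0.87,0,0.2],[0,0,0,0,0.5,-1,0.2],[0,0,0,0,1,-1,0.2],[0,0,0,0,1,-0.4,0.2],[0,0,0,-0.45,1,0,0.2]]'; python3 tr.py side
```

```text
t: 4.03
tool_pos: [0.5583, -0.0974, 0.1177]
tool_rot: [2.176, 2.262, 0.003]
contact_force: [-0.2, -0.1, 0.6]
opening: 0.0516
grip_force: 0.0
side t 4.075 deck [-0.2294 -0.7753  0.098 ] 438 railx -0.6848
4.075 [ 0.5608 -0.0992  0.1174] 0.051 hand railx -0.0381
```

```bash
python3 -m jog '[[0,0,0,-0.45,0.82,0,0.2]]'|head -2; python3 tr.py scene; python3 -c "
from h import *
d=snap('side','s5');print(status.get_obs()['t'])
d=d['img'][150:330,200:440,::-1];cv2.imwrite('pics/s5c.png',cv2.resize(d,None,fx=3,fy=3))"
```

```text
t: 4.2
tool_pos: [0.5814, -0.1099, 0.1154]
scene t 4.25 deck [ 0.691 -0.242  0.098] 1347 railx -0.1855
4.25 [ 0.5841 -0.1117  0.116 ] 0.0514 hand railx -0.0515
4.3
```

View pics/s5c.png

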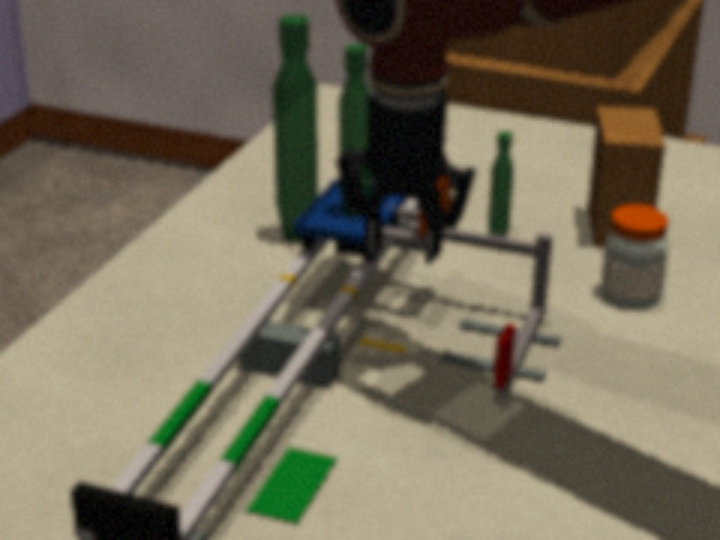

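Side crop: trolley is rolling, bottle upright, bolt drawn, hand straddles the handle's path. I wait three rows and look.

```bash
python3 -m jog '[[0,0,0,0,0,0,0.1],[0,0,0,0,0,0,0.05],[0,0,0,0,0,0,0]]'|head -2; python3 tr.py scene
```

```text
t: 4.68
tool_pos: [0.5804, -0.1098, 0.1158]
scene t 4.725 deck [ 0.6889 -0.1519  0.098 ] 1144 railx -0.0955
4.725 [ 0.5805 -0.1098  0.1159] 0.0431 hand railx -0.0495
```

```bash
python3 -m jog '[[0,0,0,0.65,0.1,0.02,-0.2],[0,0,0,0.9,0,0.03,-1],[0,0,0,0.95,0,0.03,-1],[0,0,0,0.95,0,0.03,-1]]' 20; python3 -c "
from station import status;import numpy as np
o=status.get_obs();print(o['t'],(o['tool_pos'][:2]-np.array([.672,-.057]))@[-.0366,.9993])"
```

```text
t: 5.22
tool_pos: [0.5832, -0.0045, 0.1129]
tool_rot: [2.176, 2.257, 0.011]
contact_force: [18.2, 0.0, -9.8]
opening: 0.0178
grip_force: 29.7
5.225 0.05575240416250887
```

```bash
python3 -m jog '[[0,0,0,0.85,0.05,0.05,-1],[0,0,0,0.68,0.05,0.04,-1],[0,0,0,0.52,0.03,0.04,-1],[0,0,0,0.36,0.02,0.03,-1],[0,0,0,0.2,0,0.01,-1]]' 25; python3 -m jog '[[0,0,0,0.07,0,0,-1],[0,0,0,0,0,0,-1],[0,0,0,0,0,0,-1]]'; python3 tr.py scene;  python3 -c "
from h import *
d=snap('side','s6')"
```

```text
t: 5.85
tool_pos: [0.581, 0.0738, 0.1103]
tool_rot: [-2.178, -2.262, 0.001]
contact_force: [-11.1, 1.0, 14.9]
opening: 0.0181
grip_force: 29.5
t: 6.22
tool_pos: [0.5809, 0.0753, 0.1102]
tool_rot: [-2.178, -2.261, 0.001]
contact_force: [-9.8, 0.1, 14.4]
opening: 0.0175
grip_force: 29.1
scene t 6.275 deck [0.6857 0.0496 0.098 ] 799 railx 0.1061
6.275 [0.5809 0.0753 0.1102] 0.0175 hand railx 0.1355
```

View pics/s6.png

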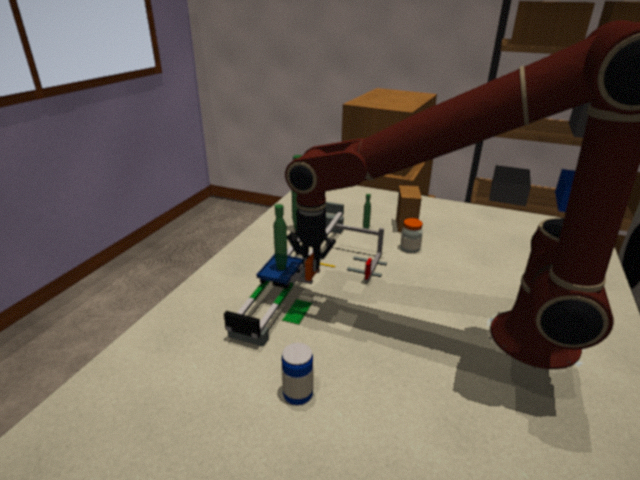

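The side view shows the bottle upright at (280,240), the trolley (281,268) stopped with its front in the green strip, and the handle gripped. Next: hold, recheck, hand in.

```bash
for i in 1 2 3 4; do python3 -m jog '[[0,0,0,0,0,0,-1],[0,0,0,0,0,0,-1],[0,0,0,0,0,0,-1],[0,0,0,0,0,0,-1],[0,0,0,0,0,0,-1]]' | grep -E '^t|grip|pos'; done; python3 tr.py scene; python3 - <<'E'
from h import *
d=load('s6');x=lambda u,v,z:(onz(d,u,v,z)[:2]-[.672,-.057])@np.array([-.0366,.9993])
hsv=cv2.cvtColor(d['img'],cv2.COLOR_RGB2HSV);k=cv2.inRange(hsv[240:300,240:320],(100,120,40),(128,255,255));y,u=np.nonzero(k)
print('front edge rail x',sorted(np.round([x(a+240,b+240,.095) for a,b in zip(u,y)],3))[-8::2])
E
```

```text
t: 6.95
tool_pos: [0.5809, 0.0753, 0.1102]
tool_rot: [-2.178, -2.261, 0.001]
grip_force: 29.0
t: 7.58
tool_pos: [0.5809, 0.0753, 0.1102]
tool_rot: [-2.179, -2.261, 0.001]
grip_force: 29.0
t: 8.2
tool_pos: [0.5809, 0.0753, 0.1102]
tool_rot: [-2.179, -2.261, 0.001]
grip_force: 29.0
t: 8.82
tool_pos: [0.5809, 0.0753, 0.1102]
tool_rot: [-2.179, -2.261, 0.001]
grip_force: 29.0
scene t 8.875 deck [0.686  0.0498 0.098 ] 793 railx 0.1062
8.875 [0.5809 0.0753 0.1102] 0.0177 hand railx 0.1355
front edge rail x [np.float64(0.197), np.float64(0.198), np.float64(0.199), np.float64(0.201)]
```

Front edge sits near rail x 0.195, close to the middle of the green strip (0.19).

```bash
python3 -c "
from station import finish_job;print(finish_job())"
```

```text
the job is handed in; nothing more can be done
None
```

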